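Lay out a sample school kit for the packers

TASK

Lay out the sample kit on the cardboard sheet, whose folded-up flap is the back: lay the small black tape roll flat midway between the white carton and the round tub, and the pencil tin centred straight in front of the roll, about 3 cm clear of it, its long sides parallel to the flap. Lay the eraser flat on top of the tin, centred and lengthwise along it, and stand the glue stick upright on the sheet straight in front of the white carton, about 3 cm clear of it. Leave the stapler and the big parcel-tape roll where they are.

Things in the scene. Friction and masses are not known exactly. Their poses are not given: they have to be found in the camera images.
- sheet: the kit sheet: flat brown cardboard, 240 (x, front to back) x 330 (y) x 4 mm thick, fixed, at a slight angle on the blue table. A flap folded up along its far (+x) edge, 30 mm high, marks its back; its front is towards the robot. Origin at the centre of its underside. Carton and tub stand on it 35 mm behind its middle, 105 mm left and right of its middle line; which is on which side changes.
- carton: square white paper carton of chalk, open at the top with white stick ends showing, 76 x 76 x 55 mm tall, fixed on the sheet and square to it. Origin at the centre of its underside, which is on the sheet's top face; x points to the back of the sheet.
- tub: round grey lidded tub, 80 mm across, 55 mm tall, pale disc on its flat lid, fixed on the sheet. Origin at the centre of its underside, on the sheet's top face.
- tape: small black roll of tape lying flat, a ring 54 mm outside diameter, 32 mm hole, 20 mm high, about 60 g. Origin at the centre of its underside.
- tin: slim bare-metal pencil tin with a lid seam (it does not open), 44 (x) x 100 (y) x 18 mm high, lying flat, about 110 g. Origin at the centre of its underside; y along its length.
- eraser: white eraser block in a paper sleeve, 22 (x) x 44 (y) x 14 mm high, lying flat, about 20 g. Origin at the centre of its underside; y along its length.
- glue: glue stick standing upright, white with grey cap, 24 mm diameter, 80 mm tall, about 30 g. Origin at the centre of its foot, z up.
- stapler: bystander: black and metal stapler, 26 (x) x 96 (y) x about 36 mm high, loose. Origin at the centre of its underside. To be left alone.
- parcel_roll: bystander: big brown roll of parcel tape lying flat, 80 mm diameter, 48 mm high, loose. Origin at the centre of its underside. To be left alone.

How it is judged:
At the end, for the whole second after the job is handed in: All at rest, flat or upright to 0.1 rad. Roll midway carton-tub, 15 mm each way. Tin on sheet's middle line +-15 mm, 64-94 mm (centres) in front of roll, parallel to flap to 0.2 rad. Eraser on tin, centred 10 mm across, 12 along, 0.25 rad. Glue stick before carton +-15 mm, 15-45 mm clear (x of tape in the frame of sheet between 0.02 and 0.05 m and y of tape in the frame of sheet between -0.015 and 0.015 m and z of tape in the frame of sheet between 0 and 0.008 m and horizontal distance between tin and tape between 0.064 and 0.094 m and y of tin in the frame of sheet between -0.015 and 0.015 m and x of tin in the frame of sheet below 0 m and z of tin in the frame of sheet between 0 and 0.008 m and angle between the y axis of tin and the y axis of sheet, either way round below 0.2 rad and x of eraser in the frame of tin between -0.01 and 0.01 m and y of eraser in the frame of tin between -0.012 and 0.012 m and z of eraser in the frame of tin between 0.014 and 0.022 m and angle between the y axis of eraser and the y axis of tin, either way round below 0.25 rad and x of glue in the frame of carton between -0.095 and -0.065 m and y of glue in the frame of carton between -0.015 and 0.015 m and z of glue in the frame of sheet between 0 and 0.008 m and angle between each of tape, tin, eraser, glue's own z axis and vertical below 0.1 rad and linear speed of each of tape, tin, eraser, glue below 0.01 m/s); the robot touches nothing.
It fails at once if the stapler is pushed more than 20 mm from its place (distance of stapler from where it was at the start of the episode above 0.02 m).
It fails at once if the big parcel-tape roll is pushed more than 20 mm from its place (distance of parcel_roll from where it was at the start of the episode above 0.02 m).
It also fails if it takes over 102 s, if anything falls off the work surface, if the arm or the gripper's body presses on something with over 40 N, if the wrist force passes 120 N, or if a joint passes its speed limit or range.

ROBOT

A 7-joint arm with a two-finger parallel gripper is mounted at the origin on the work surface. World frame = base frame: x ahead of the robot, y to its left, z up, the work surface at z = 0. Lengths are in m, angles in rad, forces in N, time in s.
With the tool pointing down it reaches from about 0.425 to 0.925 m from the base axis. Payload 6.8 kg.
Tool frame: the origin (TCP) lies midway between the tips of the shut fingers; the grasp point (between the pads) lies 19 mm behind it; y points along the fingers, z is the direction in which the jaws open and shut, and the axes are right-handed (so a half turn about y gives the same grasp; the last joint's range is limited). The gripper opens to 85 mm and grips with 20 to 120 N. Pads are 22 mm wide; open, the fingers measure 114 mm over their backs; the gripper's body (76 mm by 85 mm) begins 54 mm behind the grasp point. The pads swing forward as they close: fully open they stand 13 mm farther back than shut.
Start: joints at [1.085, 0.477, 0.022, 1.555, -0.011, 1.109, -0.083], TCP at [0.249, -0.627, 0.231] pointing down, gripper open.
Joint ranges: [-2.96, 2.96], [-0.34, 2.1], [-1.41, 1.46], [0.24, 2.44], [-1.37, 4.51], [0.17, 1.92], [-2.96, 2.96]. Speed limits (rad/s): [2.39, 2.39, 3.14, 3.14, 3.14, 3.14, 3.14].

INTERFACE

Orientations are given as a unit quaternion [w, x, y, z].
In Python, from station import bot gives the robot as it stands. The module is installed in compiled form; this text tells all that it offers.
- The arm moves only by the shell command python3 -m crank 'ROWS' [FORCE]. ROWS is JSON, a list of rows, each an object with "linear": the shift along the tool's x, y, z in m, a list of three; "dr": the turn, a rotation vector about the tool's x, y, z in degrees, a list of three; "hand": the gripper command: -1 is shut, 1 is fully open, values between are in proportion. A call has 1 to 10 rows; each row is the pose to reach, as a shift and turn from the pose commanded when the call began, along the tool's axes at that moment; what a row does not reach only later rows make up. A row lasts 1/12 s, in which the tool goes at most 41.7 mm and 7.16 degrees, less where a joint would pass 70% of its speed; a pose out of reach is approached as far as the arm can. A call with a gripper value outside its range is refused whole. The fingers move at their own pace and stop on an object; FORCE is the grip in N (left out, the last holds). Time passes only in rows, so rows that repeat a pose let the fingers close. It gives the time, the measured TCP pose, the force and the opening at its end, in the units of the state.
- bot.get_obs(): the state, without advancing time (a new reading comes with each control period).
- bot.read_camera(name): name is "scene" or "top" or "wrist"; returns the picture (420x560x3 uint8, blue, green, red); there is no depth.
- bot.camera_params(name): a dict with "K" (3x3 intrinsics, pixels), "R" (3x3) and "t" (3): a world point X has camera coordinates R X + t; the wrist camera has in their place "hand_eye" (4x4, takes a point from camera to tool coordinates, whose origin is the TCP and whose axes are the tool frame's). Camera axes: x right, y down, z forward; pixel columns grow to the right and rows downward; lengths in m; the calibration is good to about 2 mm. A picture is of the moment at which its call begins: read the wrist's pose just before it. camera_params takes no time and is no camera call.
- bot.hand_in(): hands the job in, once; it reports no verdict.
Trained networks look in the newest picture that a camera, given by its name, has taken for a name from the list of things; names that differ only in an ending like _2 or _b are one class to them, and where a whole thing is asked for, a point or a joint stands for the part that bears it (a point fixed in the world has none). Each returns a list of dicts, best first, with "score" (0 to 1); they miss things now and then, are a little off and sometimes report something else, mostly with a low value. They report only what shows in the picture. A call takes as long as a camera call.
- bot.search_frame(camera, target): "extent" ([left, top, right, bottom] in pixels, round what is visible of it).
- bot.cut_out(camera, target): "pixels" (420x560 bool, what is visible of it) and "extent" ([left, top, right, bottom] in pixels, round what is visible of it).
- bot.place_of(camera, target): "xy" ([column, row] in pixels: a listed point, or the origin of a listed thing).
The state is a dict: "t": time; "q": joint angles; "joint_vel": joint speeds; "joint_torque": joint torques, N m; "eef_pos": TCP position; "tool_rot": TCP orientation; "contact_force": force on the tool from outside, world axes, zero at the start; "torque": the same for the moment, N m; "gripper_width": opening from 0.0 (shut) to 1.0 (fully open).
Only numpy, scipy, OpenCV 4.12 (cv2) and the standard library are available. Lean on these libraries where they do the work, as an engineer would, in place of code of your own. Each camera call takes 0.05 s, during which the arm holds its last target. There are 200 camera calls.

## Working session

There is one attempt and no reset: what is moved stays moved. The work goes in short steps, Python scripts to look and compute and a shell command to move; the robot and the scene stay as the last step left them, time stands still between calls to the robot, and variables do not carry over. Pictures are saved under pics/ and viewed, about 12 in all and at most 16, crops included, and the job is handed in when it is done.

```bash
mkdir -p pics
python3 - <<'E'
from station import bot
import cv2,numpy as np
o=bot.get_obs()
print({k:np.round(o[k],3) for k in o})
for c in ["top","scene"]:
    im=bot.read_camera(c); cv2.imwrite(f"pics/{c}0.png",im)
    p=bot.camera_params(c); print(c,{k:np.round(p[k],3).tolist() for k in p})
    for n in ["sheet","carton","tub","tape","tin","eraser","glue","stapler","parcel_roll"]:
        r=bot.cut_out(c,n); s=bot.place_of(c,n)
        out=[]
        for d in r[:2]:
            m=d["pixels"].astype(np.uint8); pts=cv2.findNonZero(m)
            out.append((round(d["score"],2),np.round(d["extent"]).tolist(),np.round(cv2.minAreaRect(pts)[0]+cv2.minAreaRect(pts)[1]+(cv2.minAreaRect(pts)[2],),1).tolist() if pts is not None else None))
        print(c,n,out,[(round(d["score"],2),np.round(d["xy"],1).tolist()) for d in s[:2]])
print(bot.camera_params("wrist"))
E
```

```text
{'t': np.float64(0.0), 'q': array([ 1.085,  0.478,  0.022,  1.556, -0.011,  1.109, -0.083]), 'joint_vel': array([-0.   , -0.001,  0.001,  0.001, -0.   ,  0.001, -0.001]), 'joint_torque': array([-0.0000e+00, -5.9644e+01,  1.6080e+00, -2.8119e+01,  1.3000e-02,
        9.0000e-03,  0.0000e+00]), 'eef_pos': array([ 0.249, -0.627,  0.23 ]), 'tool_rot': array([ 0.133, -0.133,  0.695, -0.694]), 'contact_force': array([-0.064,  0.886,  0.331]), 'torque': array([-0.042,  0.014,  0.032]), 'gripper_width': np.float64(1.002)}
top {'K': [[486.827, 0.0, 283.401], [0.0, 486.827, 211.277], [0.0, 0.0, 1.0]], 'R': [[-0.021, -1.0, 0.007], [-0.995, 0.02, -0.098], [0.098, -0.009, -0.995]], 't': [0.017, 0.53, 1.273]}
top sheet [(0.95, [232.0, 144.0, 353.0, 238.0], [292.0, 190.5, 91.0, 122.0, 90.0])] [(0.96, [294.2, 189.9]), (0.27, [392.6, 192.7])]
top carton [(0.84, [235.0, 160.0, 268.0, 195.0], [252.5, 176.5, 31.0, 29.0, 90.0]), (0.56, [162.0, 243.0, 192.0, 272.0], [176.5, 257.6, 38.0, 11.6, 36.9])] [(0.87, [249.2, 176.8]), (0.27, [393.9, 192.1])]
top tub [(0.57, [315.0, 164.0, 348.0, 193.0], [332.0, 176
[... 1882 characters left out ...]
, 212.0], [399.0, 197.8, 38.4, 15.9, 22.5])] [(0.64, [396.1, 199.0])]
scene parcel_roll [(0.79, [128.0, 216.0, 167.0, 255.0], [146.9, 233.8, 37.4, 36.4, 76.0])] [(0.96, [149.1, 242.2])]
{'K': array([[346.9443291 ,   0.        , 277.55142145],
       [  0.        , 346.9443291 , 205.3708599 ],
       [  0.        ,   0.        ,   1.        ]]), 'hand_eye': array([[-2.99633303e-04,  9.49370928e-01,  3.14157209e-01,
        -8.14211066e-02],
       [-3.75696334e-04, -3.14157308e-01,  9.49370868e-01,
        -1.43163187e-01],
       [ 9.99999885e-01,  1.66435417e-04,  4.50807169e-04,
         1.18981932e-03],
       [ 0.00000000e+00,  0.00000000e+00,  0.00000000e+00,
         1.00000000e+00]])}
```

```bash
cat > h.py <<'E'
from station import bot
import cv2,numpy as np
from scipy.spatial.transform import Rotation as Ro
def cam(c):
    p=bot.camera_params(c)
    if c!="wrist": return p["K"],p["R"],p["t"]
    o=bot.get_obs(); return (p["K"],)+wrist(o,p)
def Rt(o): 
    q=np.array(o["tool_rot"]); return Ro.from_quat(q[[1,2,3,0]]).as_matrix()
def wrist(o,p):
    T=np.eye(4);T[:3,:3]=Rt(o);T[:3,3]=o["eef_pos"]
    E=np.linalg.inv(T@p["hand_eye"]); return E[:3,:3],E[:3,3]
def ray(cm,uv,z):
    K,R,t=cm; uv=np.atleast_2d(uv).astype(float)
    d=np.linalg.solve(K,np.c_[uv,np.ones(len(uv))].T); d=(R.T@d).T; c=-R.T@t
    return (c+d*((z-c[2])/d[:,2])[:,None])[:,:2]
def proj(cm,X):
    K,R,t=cm; v=K@(R@np.array(X,float)+t); return v[:2]/v[2]
def rect(cm,mask,z):
    c=max(cv2.findContours(mask.astype(np.uint8),cv2.RETR_EXTERNAL,cv2.CHAIN_APPROX_NONE)[0],key=cv2.contourArea)[:,0]
    (x,y),(w,h),a=cv2.minAreaRect((ray(cm,c,z)*1000).astype(np.float32))
    if w>h: w,h,a=h,w,a+90   # h long; long-axis angle = a+90
    return np.round([x,y,w,h,(a+90+90)%180-90],1)
def tool_delta(o,dxyz): return Rt(o).T@np.array(dxyz)
E
python3 - <<'E'
from h import *
H=dict(sheet=(.0,.004),carton=(.004,.059),tub=(.004,.059),tape=(0,.02),tin=(0,.018),eraser=(0,.014),glue=(0,.08),stapler=(0,.036),parcel_roll=(0,.048))
ims=[bot.read_camera(c) for c in("top","scene")]
for c in("top","scene"):
    cm=cam(c)
    for n,(a,b) in H.items():
        s=bot.place_of(c,n)[:1]; m=bot.cut_out(c,n)[:1]
        print(c,n,[ (ray(cm,d["xy"],a)[0]*1000).round() for d in s],[rect(cm,d["pixels"],b) for d in m])
cv2.imwrite("pics/both.png",np.hstack([cv2.resize(ims[0][130:290,100:480],None,fx=2,fy=2,interpolation=cv2.INTER_CUBIC)]))
E
```

```text
top sheet [array([590., -27.])] [array([589.9, -18.7, 244.9, 335.5,  88.9])]
top carton [array([622.,  94.])] [array([620.3,  86. ,  76. ,  82.2,  -1. ])]
top tub [array([ 618., -119.])] [array([ 619.2, -121.4,   80.4,   81.3,   25.5])]
top tape [array([ 484., -429.])] [array([ 489.7, -420.3,   51. ,   54.2,   88.8])]
top tin [array([565., 313.])] [array([564.5, 306.4,  49.2, 103.6,  29. ])]
top eraser [array([466., 420.])] [array([468.6, 414.5,  24.1,  42.1,  44.7])]
top glue [array([ 407., -282.])] [array([ 401.6, -278.5,   22.7,   35.8,   88.8])]
top stapler [array([410., 293.])] [array([412.7, 287.4,  25.3,  91.8,  52.5])]
top parcel_roll [array([ 574., -298.])] [array([ 570.9, -301.9,   77.6,   89.8,  -64.8])]
scene sheet [array([ 571., -307.])] [array([587.6, -19.1, 244.2, 339.7,  88.6])]
scene carton [array([628.,  86.])] [array([649. ,  87.2,  76.2, 134. ,  -1.4])]
scene tub [array([ 622., -127.])] [array([ 643.6, -119.4,   77.1,  123.2,    5.1])]
scene tape [array([ 504., -422.])] [array([ 500.9, -414.9,   53.3,   78.2,   29.1])]
scene tin [array([567., 311.])] [array([573.5, 304.3,  60.9, 111.1,  29.5])]
scene eraser [array([470., 421.])] [array([474.6, 417.1,  40.8,  43.8,  59. ])]
scene glue [array([ 391., -290.])] [array([ 452.2, -270. ,   22.9,  130. ,   17.9])]
scene stapler [array([406., 293.])] [array([438.4, 289.1,  65.4,  92.5,  58. ])]
scene parcel_roll [array([ 573., -303.])] [array([ 597.2, -296. ,   78.8,  134.1,   20.4])]
```

View pics/both.png

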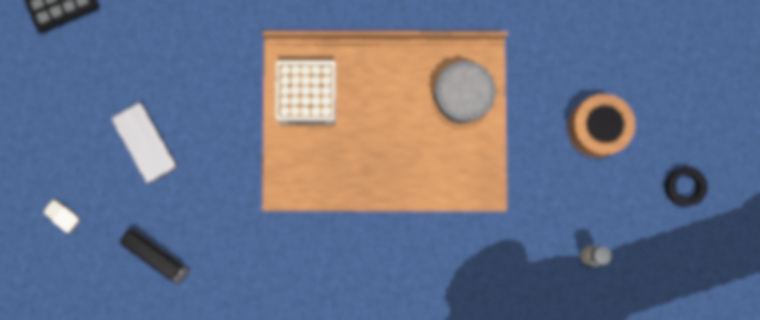

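The top picture (crop ×2 from pixel 100,130) shows the sheet in the middle at about (385,120), with the carton on its left (305,90) and the tub on its right (463,90). The tin (143,142), eraser (62,216) and stapler (153,253) are on the left. The parcel roll (602,124), tape (686,186) and glue (596,256) are on the right. The networks agree with this. I'll go above the tape first.

```bash
python3 -m crank '[{"linear":[-0.298,0.08,-0.103],"dr":[0,0,0],"hand":1},{"linear":[-0.298,0.08,-0.103],"dr":[0,0,0],"hand":1},{"linear":[-0.298,0.08,-0.103],"dr":[0,0,0],"hand":1},{"linear":[-0.298,0.08,-0.103],"dr":[0,0,0],"hand":1},{"linear":[-0.298,0.08,-0.103],"dr":[0,0,0],"hand":1},{"linear":[-0.298,0.08,-0.103],"dr":[0,0,0],"hand":1},{"linear":[-0.298,0.08,-0.103],"dr":[0,0,0],"hand":1},{"linear":[-0.298,0.08,-0.103],"dr":[0,0,0],"hand":1},{"linear":[-0.298,0.08,-0.103],"dr":[0,0,0],"hand":1},{"linear":[-0.298,0.08,-0.103],"dr":[0,0,0],"hand":1}]' 40
cat > look.py <<'E'
import sys
from h import *
# look.py name ztop tag : measure with wrist cam, print world rect, tool delta from TCP
n,z,tag=sys.argv[1],float(sys.argv[2]),sys.argv[3]
o=bot.get_obs(); cm=cam("wrist"); im=bot.read_camera("wrist"); cv2.imwrite(f"pics/{tag}.png",im)
z0=float(sys.argv[4]) if len(sys.argv)>4 else 0
print("tcp",np.round(o["eef_pos"],4),"jaw deg",np.degrees(np.arctan2(*Rt(o)[[1,0],2])).round(1),"q",np.round(o["q"],2))
for d in bot.cut_out("wrist",n)[:2]:
    r=rect(cm,d["pixels"],z); print(round(d["score"],2),d["extent"],"rect mm",r,"tool delta",(tool_delta(o,[r[0]/1e3-o["eef_pos"][0],r[1]/1e3-o["eef_pos"][1],0])*1e3).round(1))
for d in bot.place_of("wrist",n)[:1]: print("origin",round(d["score"],2),(ray(cm,d["xy"],z0)[0]*1e3).round(1))
E
python3 look.py tape 0.02 w_tape
```

```text
t: 4.63
eef_pos: [0.4901, -0.4189, 0.1506]
tool_rot: [0.135, -0.135, 0.695, -0.694]
contact_force: [-0.3, -1.1, -0.2]
gripper_width: 0.999
tcp [ 0.4901 -0.4189  0.1506] jaw deg -68.0 q [ 0.65  0.51 -0.05  1.7   0.03  0.93 -0.6 ]
origin 0.82 [ 489.9 -421.3]
```

View pics/w_tape.png

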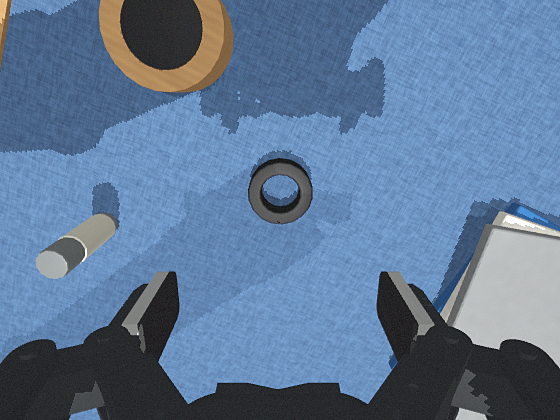

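The tape is in full view at (280,190), between the finger tips. The glue stands at (78,245), well clear. Next: descend and grip.

```bash
python3 -m crank '[{"linear":[0.001,0.1,0.002],"dr":[0,0,0],"hand":1},{"linear":[0.001,0.146,0.002],"dr":[0,0,0],"hand":1},{"linear":[0.001,0.146,0.002],"dr":[0,0,0],"hand":1},{"linear":[0.001,0.146,0.002],"dr":[0,0,0],"hand":1},{"linear":[0.001,0.146,0.002],"dr":[0,0,0],"hand":1},{"linear":[0.001,0.146,0.002],"dr":[0,0,0],"hand":0.0},{"linear":[0.001,0.146,0.002],"dr":[0,0,0],"hand":-1},{"linear":[0.001,0.146,0.002],"dr":[0,0,0],"hand":-1},{"linear":[0.001,0.146,0.002],"dr":[0,0,0],"hand":-1},{"linear":[0.001,0.146,0.002],"dr":[0,0,0],"hand":-1}]' 40
python3 -m crank '[{"linear":[0,0,0],"dr":[0,0,0],"hand":-1},{"linear":[0,0,0],"dr":[0,0,0],"hand":-1},{"linear":[0,-0.04,0],"dr":[0,0,0],"hand":-1},{"linear":[0,-0.08,0],"dr":[0,0,0],"hand":-1},{"linear":[0,-0.12,0],"dr":[0,0,0],"hand":-1},{"linear":[0,-0.12,0],"dr":[0,0,0],"hand":-1}]'
```

```text
t: 5.62
eef_pos: [0.4889, -0.4258, 0.0086]
tool_rot: [-0.133, 0.132, -0.693, 0.696]
contact_force: [-2.0, 0.8, 5.8]
gripper_width: 0.608
t: 6.12
eef_pos: [0.4927, -0.4281, 0.1366]
tool_rot: [-0.137, 0.128, -0.69, 0.699]
contact_force: [0.8, -0.4, 0.7]
gripper_width: 0.609
```

```bash
python3 -m crank '[{"linear":[-0.272,0,-0.325],"dr":[0,-68,0],"hand":-1},{"linear":[-0.272,0,-0.325],"dr":[0,-68,0],"hand":-1},{"linear":[-0.272,0,-0.325],"dr":[0,-68,0],"hand":-1},{"linear":[-0.272,0,-0.325],"dr":[0,-68,0],"hand":-1},{"linear":[-0.272,0,-0.325],"dr":[0,-68,0],"hand":-1},{"linear":[-0.272,0,-0.325],"dr":[0,-68,0],"hand":-1},{"linear":[-0.272,0,-0.325],"dr":[0,-68,0],"hand":-1},{"linear":[-0.272,0,-0.325],"dr":[0,-68,0],"hand":-1},{"linear":[-0.272,0,-0.325],"dr":[0,-68,0],"hand":-1},{"linear":[-0.272,0,-0.325],"dr":[0,-68,0],"hand":-1}]'
python3 -m crank '[{"linear":[0,0,0],"dr":[0,0,0],"hand":-1},{"linear":[0,0,0],"dr":[0,0,0],"hand":-1},{"linear":[0,0,0],"dr":[0,0,0],"hand":-1},{"linear":[0,0,0],"dr":[0,0,0],"hand":-1}]'
python3 - <<'E'
from h import *
o=bot.get_obs(); print(np.round(o["eef_pos"],4),np.degrees(np.arctan2(*Rt(o)[[1,0],2])).round(1),np.round(o["q"],2))
im=bot.read_camera("wrist"); cv2.imwrite("pics/place1.png",im); cm=cam("wrist")
for n,z in(("carton",.059),("tub",.059)):
    for d in bot.cut_out("wrist",n)[:1]: print(n,d["score"],d["extent"],rect(cm,d["pixels"],z))
    for d in bot.place_of("wrist",n)[:1]: print(n,d["score"],ray(cm,d["xy"],.004)*1e3)
E
```

```text
t: 6.95
eef_pos: [0.6199, -0.027, 0.1276]
tool_rot: [-0.501, 0.499, -0.499, 0.501]
contact_force: [0.3, -0.8, -0.6]
gripper_width: 0.608
t: 7.28
eef_pos: [0.6186, -0.0307, 0.1261]
tool_rot: [-0.498, 0.498, -0.502, 0.503]
contact_force: [-0.4, -0.1, -0.5]
gripper_width: 0.61
[ 0.6186 -0.0307  0.1261] -0.5 [ 0.24  0.53 -0.39  1.77  0.25  0.9  -0.27]
carton 0.73 [215.1, 0.5, 358.0, 94.7] [ 6.253e+02  7.160e+01  4.600e+01  7.650e+01 -5.000e-01]
carton 0.67 [[623.6496399   88.62460405]]
tub 0.95 [227.6, 256.7, 334.6, 379.4] [ 621.2 -130.8   62.3   78.3    2.3]
tub 0.68 [[ 619.76048042 -120.95920068]]
```

View pics/place1.png

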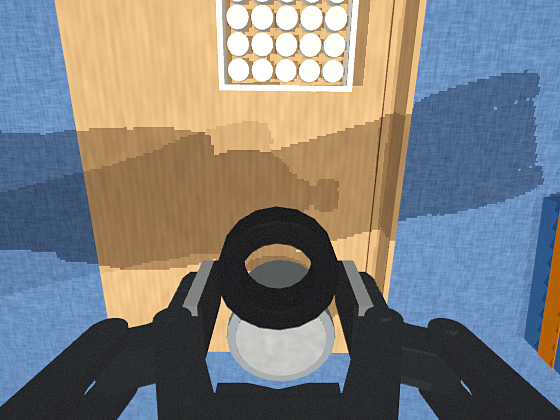

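Run:
```python
from h import *
cm=cam("wrist");zt=bot.get_obs()["eef_pos"][2]; print(bot.get_obs()["eef_pos"])
for uv,z in(((278,207),zt-.0086),((278,330),zt+.0114),((278,207),zt-.005),((278,330),zt+.015)): print(uv,ray(cm,uv,z)*1e3)
print(ray(cm,[[219,91],[352,92]],.059)*1e3, ray(cm,[[278,379]],.059)*1e3)
```

```text
[ 0.6183718  -0.02958637  0.1254021 ]
(278, 207) [[619.94769898  -0.78877454]]
(278, 330) [[619.53335179 -52.99734193]]
(278, 207) [[6.19951211e+02 4.24795308e-01]]
(278, 330) [[619.54872089 -50.17266617]]
[[586.57047787  50.19777433]
 [662.8852621   49.05975351]] [[ 618.8720344  -158.76887328]]
```

```bash
python3 -m crank '[{"linear":[-0.010,0.03,0.002],"dr":[0,0,0],"hand":-1},{"linear":[-0.010,0.06,0.002],"dr":[0,0,0],"hand":-1},{"linear":[-0.010,0.09,0.002],"dr":[0,0,0],"hand":-1},{"linear":[-0.010,0.105,0.002],"dr":[0,0,0],"hand":-1},{"linear":[-0.010,0.111,0.002],"dr":[0,0,0],"hand":-1},{"linear":[-0.010,0.111,0.002],"dr":[0,0,0],"hand":-1},{"linear":[-0.010,0.111,0.002],"dr":[0,0,0],"hand":-1},{"linear":[-0.010,0.111,0.002],"dr":[0,0,0],"hand":-1}]'
python3 -m crank '[{"linear":[0,0,0],"dr":[0,0,0],"hand":0.5},{"linear":[0,0,0],"dr":[0,0,0],"hand":1},{"linear":[0,0,0],"dr":[0,0,0],"hand":1},{"linear":[0,0,0],"dr":[0,0,0],"hand":1},{"linear":[0,-0.03,0],"dr":[0,0,0],"hand":1},{"linear":[0,-0.06,0],"dr":[0,0,0],"hand":1},{"linear":[0,-0.10,0],"dr":[0,0,0],"hand":1},{"linear":[0,-0.14,0],"dr":[0,0,0],"hand":1},{"linear":[0,-0.14,0],"dr":[0,0,0],"hand":1},{"linear":[0,-0.14,0],"dr":[0,0,0],"hand":1}]'
python3 look.py tape 0.024 placed1 0.004
python3 - <<'E'
from h import *
im=bot.read_camera("top");cm=cam("top")
for n,z in(("carton",.059),("tub",.059),("tape",.024)):
    print(n,[rect(cm,d["pixels"],z) for d in bot.cut_out("top",n)[:1]])
E
```

```text
t: 8.2
eef_pos: [0.6212, -0.0186, 0.015]
tool_rot: [-0.499, 0.498, -0.501, 0.502]
contact_force: [0.1, -1.1, -0.7]
gripper_width: 0.611
t: 9.03
eef_pos: [0.6225, -0.0182, 0.1574]
tool_rot: [-0.5, 0.497, -0.5, 0.503]
contact_force: [-0.6, 0.8, -0.9]
gripper_width: 0.997
tcp [ 0.6225 -0.0182  0.1574] jaw deg -0.4 q [ 0.23  0.5  -0.41  1.74  0.24  0.95 -0.28]
0.8 [243.6, 155.6, 307.3, 218.2] rect mm [622.  -13.5  52.2  53.7  89.5] tool delta [-4.7 -0.  -0.6]
origin 0.76 [622.6 -14.8]
carton [array([620.3,  84.8,  78.8,  82.1,  -1.1])]
tub []
tape [array([611. ,   3.8,  17.3,  34.2,  21.8])]
```

View pics/placed1.png

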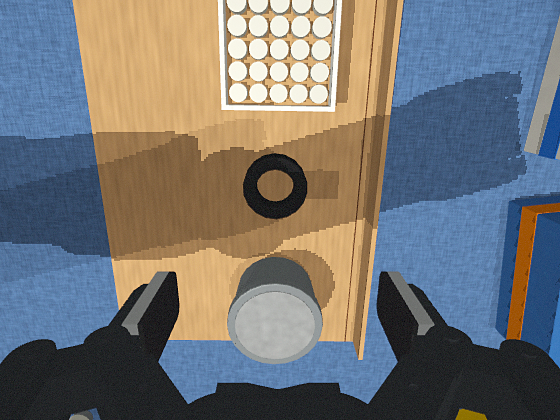

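The tape lies flat at (275,187), between the carton's edge (v≈109) and the tub's lid (v≈286–362).

```bash
python3 - <<'E'
from h import *
cm=cam("wrist")
print("carton edge",ray(cm,[[221,109],[335,111]],.059)*1e3)
print("tub lid L R bottom",ray(cm,[[228,323],[322,323],[275,363]],.059)*1e3)
print("sheet front edge",ray(cm,[[76,0],[95,130],[120,338]],.004)*1e3)
E
python3 -m crank '[{"linear":[0.26,0,-0.222],"dr":[0,0,0],"hand":1},{"linear":[0.26,0,-0.222],"dr":[0,0,0],"hand":1},{"linear":[0.26,0,-0.222],"dr":[0,0,0],"hand":1},{"linear":[0.26,0,-0.222],"dr":[0,0,0],"hand":1},{"linear":[0.26,0,-0.222],"dr":[0,0,0],"hand":1},{"linear":[0.26,0,-0.222],"dr":[0,0,0],"hand":1},{"linear":[0.26,0,-0.222],"dr":[0,0,0],"hand":1},{"linear":[0.26,0,-0.222],"dr":[0,0,0],"hand":1},{"linear":[0.26,0,-0.222],"dr":[0,0,0],"hand":1},{"linear":[0.26,0,-0.222],"dr":[0,0,0],"hand":1}]'
python3 look.py glue 0.08 glue1
```

```text
carton edge [[583.84437372  50.08516088]
 [659.05972813  48.38623058]]
tub lid L R bottom [[ 579.97335819 -117.38717278]
 [ 656.21347827 -117.70407412]
 [ 617.78179028 -157.77593713]]
sheet front edge [[ 471.83973597  126.08098059]
 [ 469.70446677   31.25508904]
 [ 459.52887191 -176.51828708]]
t: 10.22
eef_pos: [0.3939, -0.2799, 0.1537]
tool_rot: [0.496, -0.497, 0.504, -0.503]
contact_force: [1.8, -0.2, 0.3]
gripper_width: 1.003
tcp [ 0.3939 -0.2799  0.1537] jaw deg -0.8 q [ 0.79  0.29 -0.35  2.06  0.14  0.82  0.35]
0.79 [272.3, 179.6, 305.2, 241.5] rect mm [ 402.3 -277.2   22.2   40.8   89.3] tool delta [-2.8 -0.   8.4]
origin 0.94 [ 403.8 -289. ]
```

View pics/glue1.png

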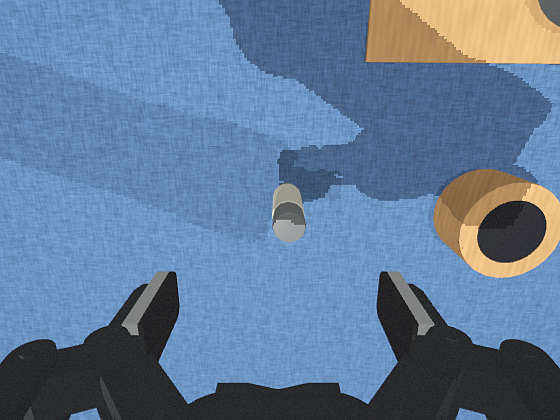

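The glue stands at (289,210) with its top at (289,230), offset about +9 mm in tool z. The parcel roll at (505,225) is clear.

```bash
python3 -m crank '[{"linear":[0,0,0],"dr":[0,0,0],"hand":1},{"linear":[0,0,0],"dr":[0,0,0],"hand":1}]'
python3 - <<'E'
from h import *
o=bot.get_obs(); print(o["eef_pos"],tool_delta(o,[.403-o["eef_pos"][0],-.287-o["eef_pos"][1],.030-o["eef_pos"][2]]))
E
```

```text
t: 10.53
eef_pos: [0.3981, -0.2756, 0.1542]
tool_rot: [0.499, -0.499, 0.501, -0.501]
contact_force: [0.4, 0.1, 0.6]
gripper_width: 0.999
[ 0.39813147 -0.27563307  0.15422864] [0.01141055 0.12422488 0.00486229]
```

```bash
python3 -m crank '[{"linear":[0.011,0.03,0.005],"dr":[0,0,0],"hand":1},{"linear":[0.011,0.06,0.005],"dr":[0,0,0],"hand":1},{"linear":[0.011,0.09,0.005],"dr":[0,0,0],"hand":1},{"linear":[0.011,0.124,0.005],"dr":[0,0,0],"hand":1},{"linear":[0.011,0.124,0.005],"dr":[0,0,0],"hand":1},{"linear":[0.011,0.124,0.005],"dr":[0,0,0],"hand":0.5},{"linear":[0.011,0.124,0.005],"dr":[0,0,0],"hand":0.0},{"linear":[0.011,0.124,0.005],"dr":[0,0,0],"hand":-0.2},{"linear":[0.011,0.124,0.005],"dr":[0,0,0],"hand":-1},{"linear":[0.011,0.124,0.005],"dr":[0,0,0],"hand":-1}]' 30
python3 -m crank '[{"linear":[0,0,0],"dr":[0,0,0],"hand":-1},{"linear":[0,0,0],"dr":[0,0,0],"hand":-1},{"linear":[0,0,0],"dr":[0,0,0],"hand":-1},{"linear":[0,0,0],"dr":[0,0,0],"hand":-1}]'
```

```text
t: 11.37
eef_pos: [0.4028, -0.2887, 0.0319]
tool_rot: [-0.499, 0.498, -0.501, 0.503]
contact_force: [-0.3, -0.2, -0.0]
gripper_width: 0.3
t: 11.7
eef_pos: [0.4027, -0.2886, 0.0316]
tool_rot: [-0.498, 0.498, -0.501, 0.502]
contact_force: [-1.1, 0.6, 9.4]
gripper_width: 0.274
```

```bash
python3 -m crank '[{"linear":[0,-0.03,0],"dr":[0,0,0],"hand":-1},{"linear":[0,-0.06,0],"dr":[0,0,0],"hand":-1},{"linear":[0,-0.09,0],"dr":[0,0,0],"hand":-1},{"linear":[-0.037,-0.09,0.014],"dr":[0,0,0],"hand":-1},{"linear":[-0.075,-0.09,0.028],"dr":[0,0,0],"hand":-1},{"linear":[-0.112,-0.09,0.042],"dr":[0,0,0],"hand":-1},{"linear":[-0.15,-0.09,0.056],"dr":[0,0,0],"hand":-1},{"linear":[-0.187,-0.09,0.07],"dr":[0,0,0],"hand":-1},{"linear":[-0.225,-0.09,0.083],"dr":[0,0,0],"hand":-1},{"linear":[-0.262,-0.09,0.097],"dr":[0,0,0],"hand":-1}]'
python3 -m crank '[{"linear":[-0.037,0,0.014],"dr":[0,0,0],"hand":-1},{"linear":[-0.075,0,0.028],"dr":[0,0,0],"hand":-1},{"linear":[-0.105,0,0.038],"dr":[0,0,0],"hand":-1},{"linear":[-0.117,0,0.042],"dr":[0,0,0],"hand":-1},{"linear":[-0.117,0,0.042],"dr":[0,0,0],"hand":-1},{"linear":[-0.117,0,0.042],"dr":[0,0,0],"hand":-1},{"linear":[-0.117,0,0.042],"dr":[0,0,0],"hand":-1}]'
python3 - <<'E'
from h import *
o=bot.get_obs();im=bot.read_camera("wrist");cv2.imwrite("pics/glue2.png",im); print(o["eef_pos"],np.degrees(np.arctan2(*Rt(o)[[1,0],2])))
print(tool_delta(o,[.5415-o["eef_pos"][0],.0888-o["eef_pos"][1],0]))
E
```

```text
t: 12.53
eef_pos: [0.5007, -0.0248, 0.1208]
tool_rot: [-0.498, 0.498, -0.501, 0.502]
contact_force: [0.5, -1.5, 0.1]
gripper_width: 0.268
t: 13.12
eef_pos: [0.5427, 0.088, 0.1201]
tool_rot: [-0.497, 0.499, -0.502, 0.502]
contact_force: [-0.1, -0.6, -0.4]
gripper_width: 0.269
[0.54269366 0.08801931 0.12008491] -0.46374082180732956
[-7.71008183e-04 -1.22116715e-07 -1.19994363e-03]
```

View pics/glue2.png

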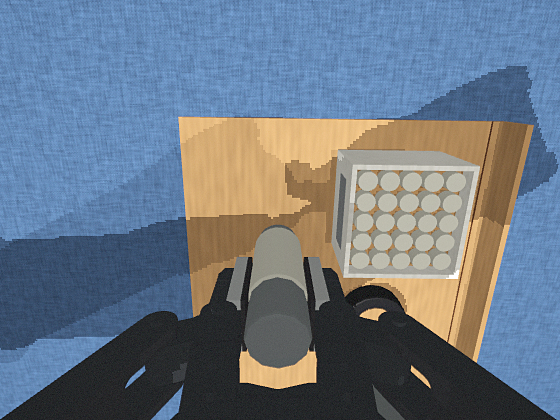

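The glue hangs upright between the pads. The carton's top is fully visible, with corners near (352,165), (481,165), (459,277) and (345,278). I'll check the carton centre from it.

Run:
```python
from h import *
cm=cam("wrist");print(ray(cm,[[351,164],[480,167],[459,278],[345,278]],.059)*1e3,np.mean(ray(cm,[[351,164],[480,167],[459,278],[345,278]],.059)*1e3,0))
print("sheet L/front corner",ray(cm,[[180,117]],.004)*1e3)
```

```text
[[588.01690775 125.49310258]
 [665.25551657 123.02256428]
 [664.48155773  47.81962842]
 [588.51139097  48.44523039]] [626.56634325  86.19513141]
sheet L/front corner [[473.56961995 149.73595791]]
```

```bash
python3 -m crank '[{"linear":[0,0.03,0.001],"dr":[0,0,0],"hand":-1},{"linear":[0,0.055,0.001],"dr":[0,0,0],"hand":-1},{"linear":[0,0.07,0.001],"dr":[0,0,0],"hand":-1},{"linear":[0,0.08,0.001],"dr":[0,0,0],"hand":-1},{"linear":[0,0.084,0.001],"dr":[0,0,0],"hand":-1},{"linear":[0,0.084,0.001],"dr":[0,0,0],"hand":-1},{"linear":[0,0.084,0.001],"dr":[0,0,0],"hand":-1},{"linear":[0,0.084,0.001],"dr":[0,0,0],"hand":-1}]'
python3 -m crank '[{"linear":[0,0,0],"dr":[0,0,0],"hand":-0.3},{"linear":[0,0,0],"dr":[0,0,0],"hand":-0.2},{"linear":[0,0,0],"dr":[0,0,0],"hand":-0.15},{"linear":[0,0,0],"dr":[0,0,0],"hand":-0.15},{"linear":[0,0,0],"dr":[0,0,0],"hand":-0.15},{"linear":[0,-0.015,0],"dr":[0,0,0],"hand":-0.15},{"linear":[0,-0.04,0],"dr":[0,0,0],"hand":-0.15},{"linear":[0,-0.08,0],"dr":[0,0,0],"hand":-0.15},{"linear":[0,-0.12,0],"dr":[0,0,0],"hand":-0.15},{"linear":[0,-0.12,0],"dr":[0,0,0],"hand":1}]'
python3 - <<'E'
from h import *
im=bot.read_camera("wrist");cv2.imwrite("pics/glue3.png",im);cm=cam("wrist")
for n,z in(("glue",.004),("carton",.004)): print(n,[(d["score"],ray(cm,d["xy"],z)*1e3) for d in bot.place_of("wrist",n)[:1]])
E
```

```text
t: 13.83
eef_pos: [0.5449, 0.0896, 0.037]
tool_rot: [-0.499, 0.498, -0.501, 0.502]
contact_force: [0.4, -0.4, -0.8]
gripper_width: 0.269
t: 14.67
eef_pos: [0.5486, 0.0918, 0.1637]
tool_rot: [-0.502, 0.495, -0.499, 0.504]
contact_force: [1.3, 0.1, -0.4]
gripper_width: 0.553
glue [(0.89, array([[545.97111146,  93.77461736]]))]
carton [(0.68, array([[622.67652525,  84.5177571 ]]))]
```

View pics/glue3.png

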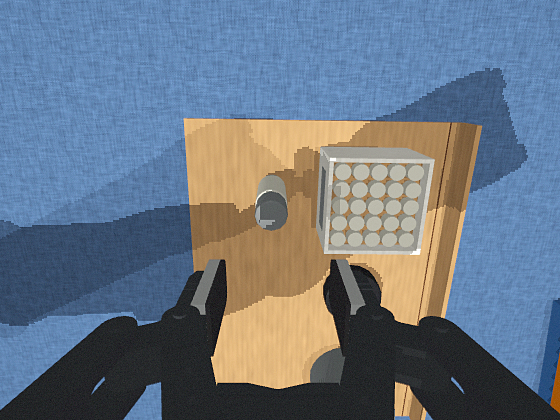

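The glue stands upright in front of the carton, at (271,205) against (375,200). Now the tin.

```bash
python3 -m crank '[{"linear":[-0.218,0,0.020],"dr":[0,60,0],"hand":1},{"linear":[-0.218,0,0.020],"dr":[0,60,0],"hand":1},{"linear":[-0.218,0,0.020],"dr":[0,60,0],"hand":1},{"linear":[-0.218,0,0.020],"dr":[0,60,0],"hand":1},{"linear":[-0.218,0,0.020],"dr":[0,60,0],"hand":1},{"linear":[-0.218,0,0.020],"dr":[0,60,0],"hand":1},{"linear":[-0.218,0,0.020],"dr":[0,60,0],"hand":1},{"linear":[-0.218,0,0.020],"dr":[0,60,0],"hand":1},{"linear":[-0.218,0,0.020],"dr":[0,60,0],"hand":1},{"linear":[-0.218,0,0.020],"dr":[0,60,0],"hand":1}]' 50
python3 -m crank '[{"linear":[0,0,0],"dr":[0,0,0],"hand":1},{"linear":[0,0,0],"dr":[0,0,0],"hand":1},{"linear":[0,0,0],"dr":[0,0,0],"hand":1},{"linear":[0,0,0],"dr":[0,0,0],"hand":1}]'
python3 look.py tin 0.018 tin1
```

```text
t: 15.65
eef_pos: [0.5644, 0.3076, 0.1541]
tool_rot: [-0.179, 0.182, -0.683, 0.684]
contact_force: [0.7, 0.4, 0.5]
gripper_width: 0.998
t: 15.98
eef_pos: [0.5656, 0.3077, 0.156]
tool_rot: [-0.181, 0.181, -0.684, 0.684]
contact_force: [-0.1, 0.2, 0.1]
gripper_width: 1.003
tcp [0.5656 0.3077 0.156 ] jaw deg -60.3 q [-0.41  0.51 -0.25  1.69  0.15  0.96 -1.77]
0.83 [249.1, 125.0, 305.3, 247.9] rect mm [566.4 308.5  46.1 102.1  29.5] tool delta [-1.1 -0.  -0.3]
origin 0.73 [568.1 310.1]
```

View pics/tin1.png

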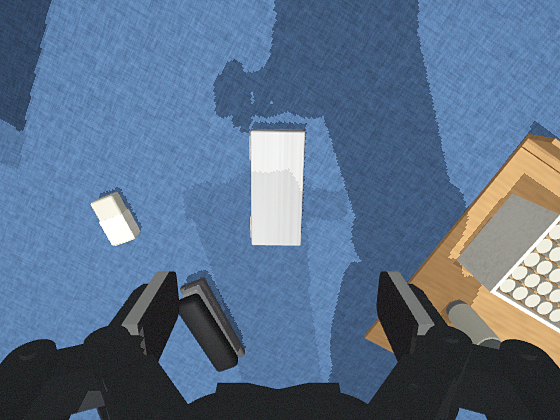

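The tin (277,188) is centred and aligned with the jaws. The stapler (210,325) and eraser (116,220) are clear of the fingers.

```bash
python3 -m crank '[{"linear":[-0.001,0.04,0],"dr":[0,0,0],"hand":1},{"linear":[-0.001,0.08,0],"dr":[0,0,0],"hand":1},{"linear":[-0.001,0.12,0],"dr":[0,0,0],"hand":1},{"linear":[-0.001,0.148,0],"dr":[0,0,0],"hand":1},{"linear":[-0.001,0.148,0],"dr":[0,0,0],"hand":1},{"linear":[-0.001,0.148,0],"dr":[0,0,0],"hand":0.4},{"linear":[-0.001,0.148,0],"dr":[0,0,0],"hand":0.1},{"linear":[-0.001,0.148,0],"dr":[0,0,0],"hand":-1},{"linear":[-0.001,0.148,0],"dr":[0,0,0],"hand":-1},{"linear":[-0.001,0.148,0],"dr":[0,0,0],"hand":-1}]' 50
python3 -m crank '[{"linear":[0,0,0],"dr":[0,0,0],"hand":-1},{"linear":[0,0,0],"dr":[0,0,0],"hand":-1},{"linear":[0,0,0],"dr":[0,0,0],"hand":-1}]'
python3 -m crank '[{"linear":[0,-0.03,0],"dr":[0,0,0],"hand":-1},{"linear":[0,-0.06,0],"dr":[0,0,0],"hand":-1},{"linear":[0,-0.09,0],"dr":[0,0,0],"hand":-1},{"linear":[0,-0.12,0],"dr":[0,0,0],"hand":-1},{"linear":[0,-0.14,0],"dr":[0,0,0],"hand":-1},{"linear":[0,-0.14,0],"dr":[0,0,0],"hand":-1},{"linear":[0,-0.14,0],"dr":[0,0,0],"hand":-1}]'
```

```text
t: 16.97
eef_pos: [0.5683, 0.3096, 0.0114]
tool_rot: [0.182, -0.179, 0.684, -0.683]
contact_force: [-0.7, -0.9, 6.8]
gripper_width: 0.493
t: 17.22
eef_pos: [0.5683, 0.3096, 0.0114]
tool_rot: [0.182, -0.179, 0.684, -0.683]
contact_force: [-0.5, -0.2, 5.8]
gripper_width: 0.495
t: 17.8
eef_pos: [0.5675, 0.3091, 0.1511]
tool_rot: [0.183, -0.179, 0.684, -0.683]
contact_force: [0.4, -0.9, -2.1]
gripper_width: 0.492
```

```bash
python3 -m crank '[{"linear":[0.181,0,0.269],"dr":[0,-59,0],"hand":-1},{"linear":[0.181,0,0.269],"dr":[0,-59,0],"hand":-1},{"linear":[0.181,0,0.269],"dr":[0,-59,0],"hand":-1},{"linear":[0.181,0,0.269],"dr":[0,-59,0],"hand":-1},{"linear":[0.181,0,0.269],"dr":[0,-59,0],"hand":-1},{"linear":[0.181,0,0.269],"dr":[0,-59,0],"hand":-1},{"linear":[0.181,0,0.269],"dr":[0,-59,0],"hand":-1},{"linear":[0.181,0,0.269],"dr":[0,-59,0],"hand":-1},{"linear":[0.181,0,0.269],"dr":[0,-59,0],"hand":-1},{"linear":[0.181,0,0.269],"dr":[0,-59,0],"hand":-1}]'
python3 -m crank '[{"linear":[0,0,0],"dr":[0,0,0],"hand":-1},{"linear":[0,0,0],"dr":[0,0,0],"hand":-1},{"linear":[0,0,0],"dr":[0,0,0],"hand":-1},{"linear":[0,0,0],"dr":[0,0,0],"hand":-1}]'
python3 - <<'E'
from h import *
o=bot.get_obs();im=bot.read_camera("wrist");cv2.imwrite("pics/tin2.png",im);cm=cam("wrist")
print(o["eef_pos"],np.degrees(np.arctan2(*Rt(o)[[1,0],2])),"axes y.z",Rt(o)[2].round(3),tool_delta(o,[.543-o["eef_pos"][0],-.014-o["eef_pos"][1],.0155-o["eef_pos"][2]]))
for d in bot.cut_out("wrist","tin")[:1]: print(rect(cm,d["pixels"],o["eef_pos"][2]+.007))
E
```

```text
t: 18.63
eef_pos: [0.5409, -0.0186, 0.1471]
tool_rot: [0.492, -0.494, 0.507, -0.507]
contact_force: [-0.4, 1.0, -0.8]
gripper_width: 0.489
t: 18.97
eef_pos: [0.5422, -0.0132, 0.1482]
tool_rot: [0.495, -0.494, 0.505, -0.505]
contact_force: [-0.4, 0.8, -0.3]
gripper_width: 0.491
[ 0.54219884 -0.01321906  0.14823273] -1.2395338212854972 axes y.z [-0. -1. -0.] [0.00081116 0.13273238 0.00082897]
[542.9 -15.2  44.3 103.1  88.2]
```

View pics/tin2.png

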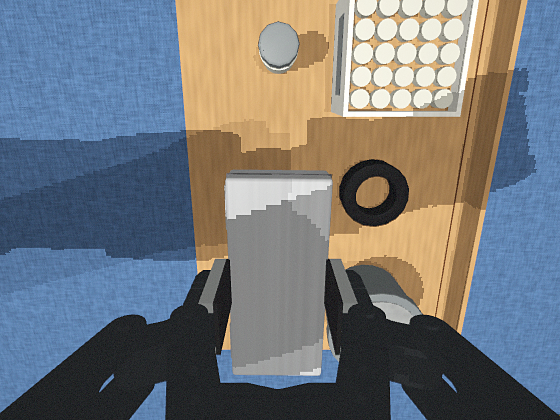

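The tin hangs level (277,275). The tape (373,192) and glue (278,45) are clear of it. Next: lower and open slightly.

```bash
python3 -m crank '[{"linear":[0,0.04,0.001],"dr":[0,0,0],"hand":-1},{"linear":[0,0.08,0.001],"dr":[0,0,0],"hand":-1},{"linear":[0,0.11,0.001],"dr":[0,0,0],"hand":-1},{"linear":[0,0.125,0.001],"dr":[0,0,0],"hand":-1},{"linear":[0,0.132,0.001],"dr":[0,0,0],"hand":-1},{"linear":[0,0.132,0.001],"dr":[0,0,0],"hand":-1},{"linear":[0,0.132,0.001],"dr":[0,0,0],"hand":-1},{"linear":[0,0.132,0.001],"dr":[0,0,0],"hand":-1}]'
python3 -m crank '[{"linear":[0,0,0],"dr":[0,0,0],"hand":0.1},{"linear":[0,0,0],"dr":[0,0,0],"hand":0.22},{"linear":[0,0,0],"dr":[0,0,0],"hand":0.22},{"linear":[0,0,0],"dr":[0,0,0],"hand":0.22},{"linear":[0,0,0],"dr":[0,0,0],"hand":0.22},{"linear":[0,-0.02,0],"dr":[0,0,0],"hand":0.22},{"linear":[0,-0.05,0],"dr":[0,0,0],"hand":0.22},{"linear":[0,-0.09,0],"dr":[0,0,0],"hand":0.22},{"linear":[0,-0.13,0],"dr":[0,0,0],"hand":0.22},{"linear":[0,-0.15,0],"dr":[0,0,0],"hand":0.22}]'
python3 -m crank '[{"linear":[0,0,0],"dr":[0,0,0],"hand":0.22},{"linear":[0,0,0],"dr":[0,0,0],"hand":0.22},{"linear":[0,0,0],"dr":[0,0,0],"hand":0.22}]'
python3 look.py tin 0.022 tin3 0.004; python3 look.py tape 0.024 tin3b 0.004
```

```text
t: 19.73
eef_pos: [0.544, -0.0145, 0.0169]
tool_rot: [-0.495, 0.494, -0.505, 0.506]
contact_force: [0.6, -0.5, -1.4]
gripper_width: 0.493
t: 20.57
eef_pos: [0.5451, -0.0145, 0.1709]
tool_rot: [-0.496, 0.493, -0.505, 0.507]
contact_force: [1.8, -0.5, -0.6]
gripper_width: 0.61
t: 20.82
eef_pos: [0.5424, -0.0151, 0.1654]
tool_rot: [0.494, -0.494, 0.506, -0.506]
contact_force: [0.1, 0.3, -1.5]
gripper_width: 0.611
tcp [ 0.5424 -0.0151  0.1654] jaw deg -1.4 q [ 0.28  0.37 -0.45  1.91  0.2   0.9  -0.3 ]
0.7 [251.6, 128.7, 307.5, 243.5] rect mm [544.6 -17.5  45.1 101.5  88. ] tool delta [ 2.3 -0.   2.2]
origin 0.6 [544.2 -15.5]
tcp [ 0.5421 -0.0149  0.1647] jaw deg -1.3 q [ 0.28  0.38 -0.45  1.91  0.2   0.9  -0.3 ]
0.58 [329.1, 0.0, 463.9, 115.2] rect mm [632.4  85.7  78.   96.3  -1.4] tool delta [-102.7   -0.3   87.9]
0.57 [336.1, 153.2, 401.9, 220.0] rect mm [620.5 -13.8  52.7  57.8 -44.1] tool delta [-3.  -0.2 78.3]
origin 0.88 [622.5 -15.7]
```

View pics/tin3.png

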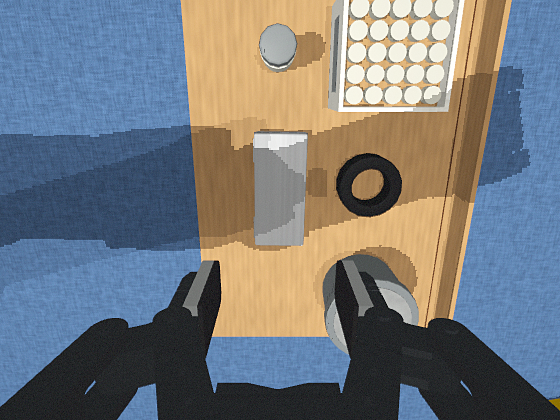

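The tin lies in front of the roll (280,188), parallel to the flap, with the tape at (369,185): 77 mm between centres. Now the eraser.

```bash
python3 -m crank '[{"linear":[-0.36,0,-0.07],"dr":[0,44,0],"hand":0.22},{"linear":[-0.36,0,-0.07],"dr":[0,44,0],"hand":0.22},{"linear":[-0.36,0,-0.07],"dr":[0,44,0],"hand":0.22},{"linear":[-0.36,0,-0.07],"dr":[0,44,0],"hand":0.22},{"linear":[-0.36,0,-0.07],"dr":[0,44,0],"hand":0.22},{"linear":[-0.36,0,-0.07],"dr":[0,44,0],"hand":0.22},{"linear":[-0.36,0,-0.07],"dr":[0,44,0],"hand":0.22},{"linear":[-0.429,0.015,-0.083],"dr":[0,44,0],"hand":0.22},{"linear":[-0.429,0.015,-0.083],"dr":[0,44,0],"hand":0.22},{"linear":[-0.429,0.015,-0.083],"dr":[0,44,0],"hand":0.22}]' 30
python3 -m crank '[{"linear":[0,0,0],"dr":[0,0,0],"hand":0.2},{"linear":[0,0,0],"dr":[0,0,0],"hand":0.2},{"linear":[0,0,0],"dr":[0,0,0],"hand":0.2},{"linear":[0,0,0],"dr":[0,0,0],"hand":0.2}]'
python3 look.py eraser 0.014 er1
```

```text
t: 21.95
eef_pos: [0.476, 0.3799, 0.1543]
tool_rot: [-0.268, 0.269, -0.654, 0.654]
contact_force: [0.4, -0.8, 0.4]
gripper_width: 0.609
t: 22.28
eef_pos: [0.4775, 0.3763, 0.1544]
tool_rot: [-0.268, 0.268, -0.654, 0.655]
contact_force: [0.0, 0.1, -0.6]
gripper_width: 0.6
tcp [0.4775 0.3763 0.1544] jaw deg -45.5 q [-0.47  0.48 -0.39  1.77  0.22  0.94 -1.75]
0.85 [219.0, 134.8, 251.2, 188.0] rect mm [470.9 418.7  23.6  44.4  48.9] tool delta [-25.   -0.1 -34.9]
origin 0.62 [470.4 416.4]
```

View pics/er1.png

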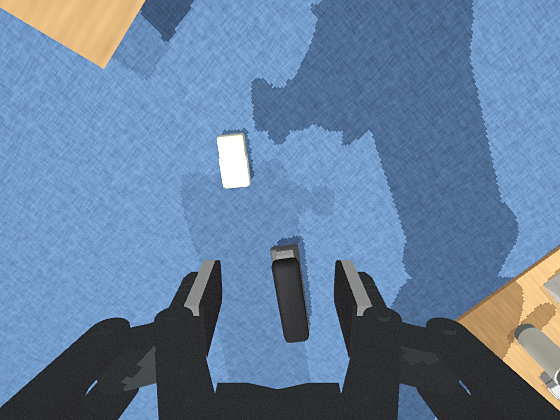

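The eraser is at (234,162), 43 mm off the jaw axis. The stapler (290,300) lies to one side. I'll shift, turn 4°, descend and grip.

```bash
python3 -m crank '[{"linear":[-0.025,0.0,-0.035],"dr":[0,-4.4,0],"hand":0.2},{"linear":[-0.025,0.03,-0.035],"dr":[0,-4.4,0],"hand":0.2},{"linear":[-0.025,0.065,-0.035],"dr":[0,-4.4,0],"hand":0.2},{"linear":[-0.025,0.1,-0.035],"dr":[0,-4.4,0],"hand":0.2},{"linear":[-0.025,0.13,-0.035],"dr":[0,-4.4,0],"hand":0.2},{"linear":[-0.025,0.147,-0.035],"dr":[0,-4.4,0],"hand":0.2},{"linear":[-0.025,0.147,-0.035],"dr":[0,-4.4,0],"hand":0.2},{"linear":[-0.025,0.147,-0.035],"dr":[0,-4.4,0],"hand":0},{"linear":[-0.025,0.147,-0.035],"dr":[0,-4.4,0],"hand":-0.3},{"linear":[-0.025,0.147,-0.035],"dr":[0,-4.4,0],"hand":-1}]' 30
python3 -m crank '[{"linear":[0,0,0],"dr":[0,0,0],"hand":-1},{"linear":[0,0,0],"dr":[0,0,0],"hand":-1},{"linear":[0,0,0],"dr":[0,0,0],"hand":-1},{"linear":[0,0,0],"dr":[0,0,0],"hand":-1},{"linear":[0,0,0],"dr":[0,0,0],"hand":-1}]'
python3 -m crank '[{"linear":[0,-0.03,0],"dr":[0,0,0],"hand":-1},{"linear":[0,-0.06,0],"dr":[0,0,0],"hand":-1},{"linear":[0,-0.09,0],"dr":[0,0,0],"hand":-1},{"linear":[0,-0.12,0],"dr":[0,0,0],"hand":-1},{"linear":[0,-0.14,0],"dr":[0,0,0],"hand":-1},{"linear":[0,-0.14,0],"dr":[0,0,0],"hand":-1},{"linear":[0,-0.14,0],"dr":[0,0,0],"hand":-1}]'
```

```text
t: 23.27
eef_pos: [0.4713, 0.4215, 0.01]
tool_rot: [0.294, -0.292, 0.644, -0.643]
contact_force: [-1.3, -1.3, 2.3]
gripper_width: 0.242
t: 23.68
eef_pos: [0.4713, 0.4215, 0.01]
tool_rot: [0.295, -0.292, 0.644, -0.643]
contact_force: [-0.2, -2.2, 8.0]
gripper_width: 0.242
t: 24.27
eef_pos: [0.4707, 0.4212, 0.1498]
tool_rot: [0.295, -0.292, 0.644, -0.643]
contact_force: [0.0, 0.3, -1.1]
gripper_width: 0.246
```

```bash
python3 -m crank '[{"linear":[0.282,0,0.343],"dr":[0,-39,0],"hand":-1},{"linear":[0.282,0,0.343],"dr":[0,-39,0],"hand":-1},{"linear":[0.282,0,0.343],"dr":[0,-39,0],"hand":-1},{"linear":[0.282,0,0.343],"dr":[0,-39,0],"hand":-1},{"linear":[0.282,0,0.343],"dr":[0,-39,0],"hand":-1},{"linear":[0.282,0,0.343],"dr":[0,-39,0],"hand":-1},{"linear":[0.282,0,0.343],"dr":[0,-39,0],"hand":-1},{"linear":[0.282,0,0.343],"dr":[0,-39,0],"hand":-1},{"linear":[0.282,0,0.343],"dr":[0,-39,0],"hand":-1},{"linear":[0.282,0,0.343],"dr":[0,-39,0],"hand":-1}]'
python3 -m crank '[{"linear":[0.022,0,-0.002],"dr":[0,0,0],"hand":-1},{"linear":[0.022,0,-0.002],"dr":[0,0,0],"hand":-1},{"linear":[0.022,0,-0.002],"dr":[0,0,0],"hand":-1},{"linear":[0.022,0,-0.002],"dr":[0,0,0],"hand":-1},{"linear":[0.022,0,-0.002],"dr":[0,0,0],"hand":-1}]'
python3 - <<'E'
from h import *
o=bot.get_obs();im=bot.read_camera("wrist");cv2.imwrite("pics/er2.png",im);cm=cam("wrist");z=o["eef_pos"][2]
print(o["eef_pos"],np.degrees(np.arctan2(*Rt(o)[[1,0],2])),tool_delta(o,[.5445-o["eef_pos"][0],-.0165-o["eef_pos"][1],.0325-z]))
for n,h in(("eraser",z+.002),("tin",.022)):
  for d in bot.cut_out("wrist",n)[:1]: print(n,d["extent"],rect(cm,d["pixels"],h))
E
```

```text
t: 25.1
eef_pos: [0.5383, 0.0089, 0.1467]
tool_rot: [0.491, -0.492, 0.509, -0.508]
contact_force: [0.5, 0.5, -0.2]
gripper_width: 0.239
t: 25.52
eef_pos: [0.5363, -0.0088, 0.1475]
tool_rot: [0.492, -0.492, 0.508, -0.507]
contact_force: [0.5, 0.7, -0.1]
gripper_width: 0.24
[ 0.53626544 -0.00881141  0.14748983] -1.7920325649197806 [0.00752213 0.11497807 0.00854656]
eraser [252.1, 230.2, 302.1, 322.1] [537.5 -10.8  22.6  48.4  88.2]
tin [258.0, 138.7, 318.8, 257.0] [545.3 -15.2  43.9  97.1  88. ]
```

View pics/er2.png

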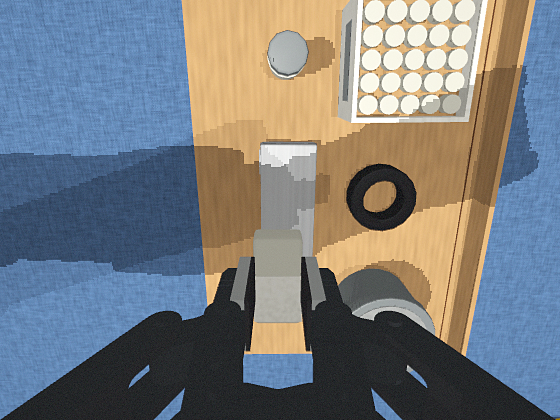

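The eraser is held lengthwise over the tin (278,275), and the tin is at (289,200). Next: correct +5 mm in x and +8 mm in z, lower and release.

```bash
python3 -m crank '[{"linear":[0.005,0.03,0.008],"dr":[0,0,0],"hand":-1},{"linear":[0.005,0.06,0.008],"dr":[0,0,0],"hand":-1},{"linear":[0.005,0.09,0.008],"dr":[0,0,0],"hand":-1},{"linear":[0.005,0.105,0.008],"dr":[0,0,0],"hand":-1},{"linear":[0.005,0.112,0.008],"dr":[0,0,0],"hand":-1},{"linear":[0.005,0.1145,0.008],"dr":[0,0,0],"hand":-1},{"linear":[0.005,0.1145,0.008],"dr":[0,0,0],"hand":-1},{"linear":[0.005,0.1145,0.008],"dr":[0,0,0],"hand":-1},{"linear":[0.005,0.1145,0.008],"dr":[0,0,0],"hand":-1}]'
python3 -m crank '[{"linear":[0,0,0],"dr":[0,0,0],"hand":-0.4},{"linear":[0,0,0],"dr":[0,0,0],"hand":-0.2},{"linear":[0,0,0],"dr":[0,0,0],"hand":-0.2},{"linear":[0,0,0],"dr":[0,0,0],"hand":-0.2},{"linear":[0,0,0],"dr":[0,0,0],"hand":-0.2},{"linear":[0,-0.02,0],"dr":[0,0,0],"hand":-0.2},{"linear":[0,-0.05,0],"dr":[0,0,0],"hand":-0.2},{"linear":[0,-0.09,0],"dr":[0,0,0],"hand":-0.2},{"linear":[0,-0.13,0],"dr":[0,0,0],"hand":-0.2},{"linear":[0,-0.15,0],"dr":[0,0,0],"hand":-0.2}]'
python3 -m crank '[{"linear":[0,0,0],"dr":[0,0,0],"hand":0},{"linear":[0,0,0],"dr":[0,0,0],"hand":0},{"linear":[0,0,0],"dr":[0,0,0],"hand":0}]'
python3 - <<'E'
from h import *
o=bot.get_obs();im=bot.read_camera("wrist");cv2.imwrite("pics/fin.png",im);cm=cam("wrist");print(o["eef_pos"])
for n,h,b in(("eraser",.036,.022),("tin",.022,.004),("tape",.024,.004),("carton",.059,.004),("glue",.084,.004),("tub",.059,.004)):
  print(n,[(round(d["score"],2),rect(cm,d["pixels"],h)) for d in bot.cut_out("wrist",n)[:1]],[ (ray(cm,d["xy"],b)[0]*1e3).round(1) for d in bot.place_of("wrist",n)[:1]])
im=bot.read_camera("top");cm=cam("top")
for n in("stapler","parcel_roll","glue"): print(n,[(rect(cm,d["pixels"],.04)) for d in bot.cut_out("top",n)[:1]],[ (ray(cm,d["xy"],0)[0]*1e3).round(1) for d in bot.place_of("top",n)[:1]])
E
```

```text
t: 26.42
eef_pos: [0.5455, -0.0158, 0.0347]
tool_rot: [-0.492, 0.491, -0.508, 0.509]
contact_force: [0.4, 0.0, 0.4]
gripper_width: 0.242
t: 27.25
eef_pos: [0.5463, -0.0155, 0.1879]
tool_rot: [-0.493, 0.49, -0.507, 0.51]
contact_force: [1.1, -0.2, 0.4]
gripper_width: 0.399
t: 27.5
eef_pos: [0.5437, -0.0163, 0.1825]
tool_rot: [0.491, -0.492, 0.509, -0.508]
contact_force: [-0.4, -0.2, -0.5]
gripper_width: 0.5
[ 0.54372791 -0.01626852  0.18254526]
eraser [] [array([547., -22.])]
tin [(0.77, array([544.2, -17.7,  44.8, 101.5,  88.1]))] [array([546. , -14.8])]
tape [(0.86, array([620.4, -13.4,  53.4,  56.5, -71.5]))] [array([619.7, -16.2])]
carton [(0.92, array([621.4,  83.5,  71. ,  83.9,  -2. ]))] [array([624.7,  87.3])]
glue [(0.98, array([545.4,  88.8,  22.3,  26.3,  88.1]))] [array([545.1,  92.9])]
tub [(0.58, array([630.3, -97.5,  33.1,  96.9, -49.6]))] [array([ 620.6, -120.3])]
stapler [array([413.4, 288.3,  27.3,  95.2,  52.5])] [array([413.1, 296.7])]
parcel_roll [array([ 573. , -306.1,   77.6,   85.5,   88.9])] [array([ 576.5, -304.2])]
glue [array([623.6,  87.1,  77.2,  83.5,  -1. ])] [array([547.2,  92.7])]
```

View pics/fin.png

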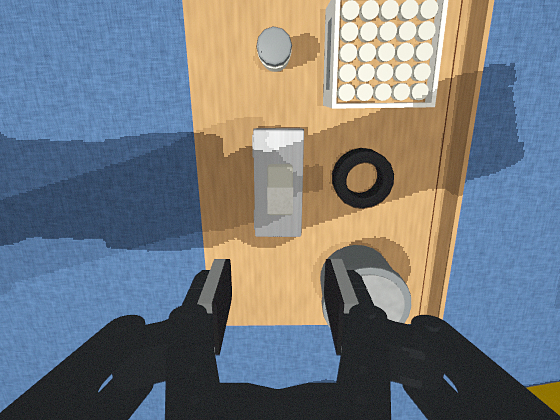

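The eraser lies on the tin at about u 266–294, v 167–214. The tin's top spans v 133–237. I'll check the centring with a crop.

Run:
```python
from h import *
im=cv2.imread("pics/fin.png");cv2.imwrite("pics/crop.png",cv2.resize(im[115:250,230:330],None,fx=4,fy=4,interpolation=cv2.INTER_CUBIC))
```

```text
(no output)
```

View pics/crop.png

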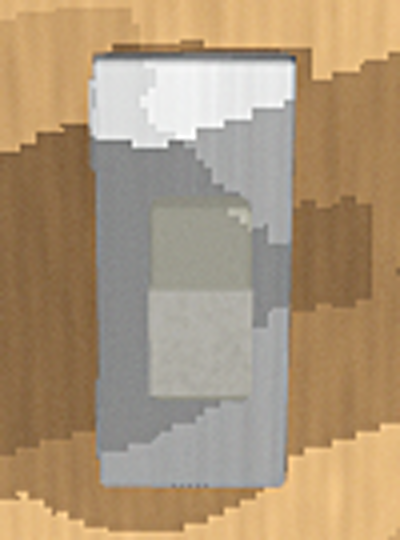

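Run:
```python
from h import *
cm=cam("wrist")
e=ray(cm,[[267,190],[293,190],[280,165],[280,214.5]],.036)*1e3
t=ray(cm,[[254,190],[303.2,190],[280,130],[278,236.7]],.022)*1e3
print(e,t); print("eraser c",(e[0,0]+e[1,0])/2,(e[2,1]+e[3,1])/2,"tin c",(t[0,0]+t[1,0])/2,(t[2,1]+t[3,1])/2)
```

```text
[[536.42662085 -18.04616749]
 [559.0201584  -18.81260805]
 [548.41988574   3.60885806]
 [547.0079846  -41.05694787]] [[524.01470286 -21.58826734]
 [568.82857096 -23.10848817]
 [549.39414081  31.31982121]
 [544.33052833 -68.52420394]]
eraser c 547.7233896245319 -18.72404490301313 tin c 546.4216369088097 -18.602191366997538
```

The eraser is centred on the tin to about 1 mm, and everything else is within tolerance. Handing in.

```bash
python3 -c "
from station import bot
print(bot.hand_in(), bot.get_obs()['t'])"
```

```text
the job is handed in; nothing more can be done
the job is handed in; nothing more can be done
```

The kit is laid out on the sheet and the job is handed in, at about 28 s of robot time; no verdict came back. All four pieces went down on the first try, and the gripper was about 15 cm above them at the end.

My last checks, from the wrist and top cameras:

| Item | Measured | Allowed |
|---|---|---|
| Tape roll to the carton–tub midpoint | within about 3 mm | 15 mm |
| Tin, distance in front of the roll | about 76 mm between centres | 64–94 mm |
| Tin, off the sheet's middle line | about 3 mm | 15 mm |
| Tin, parallel to the flap | within about 1° | 0.2 rad (11.5°) |
| Eraser on the tin | centred to about 1 mm, lengthwise | 10 mm across, 12 mm along |
| Glue stick in front of the carton | about 78 mm between centres, roughly 28 mm clear | 15–45 mm clear |
| Glue stick, sideways from the carton | about 0–4 mm | 15 mm |

The stapler and parcel roll show no movement beyond about 4 mm of camera noise.

**Disagreements:**
- **Final view:** the mask search missed the eraser, so I took its edges from the picture by hand.
- **Position estimates:** they differed by 2–5 mm between views.
- **Top camera:** the glue and tape masks there were wrong (the glue mask landed on the carton), so I left them out.

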